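# Pack the tablet pots in the shipping case with the right spacer

### The job

Pack the order: turn the turnbutton clear, open the case's cover fully, and stand all the white tablet pots that are on the mat upright in the row of the case, with the one grey spacer that takes up the rest of the row, lying flat, so that less than 20 mm of play is left; the other spacers stay out on the bench. Then shut the cover and turn the turnbutton back square across it. Do not lift the cover while the turnbutton is across it, and leave the jar of capsules, the calculator and the spatula alone.

Things in the scene. Friction and masses are not known exactly. Their poses are not given: they have to be found in the camera images.
- case: Fixed aluminium trough for one row of pots. Origin: centre of its underside; y along the row, x across, z up; pose varies. Row inside: y -107.5 to 107.5 mm, x -23 to 23, floor at z 6. Front (-x) and rear walls 8 mm thick, 25 high; end walls 8 thick, 66 high. Beyond the -y end a block, y -115.5 to -151.5, 71 high, carries the turnbutton.
- cover (a joint): Clear, grey-framed cover with a rear wall, hinged at the rear foot of the case. 0 = shut, 1.65 rad = fully open (stop); the handle side rises and goes over to case +x. Stiff (0.16 N m): stays where left; about 4 N at the handle moves it. Shut, its panel lies at case z 67 to 71 mm, x -30 to 34, 231 mm long.
- cover_handle (a point): Middle of the cover's handle: round steel bar, 10 mm in diameter, 80 long, parallel to case y, on posts 36 mm either side, its axis 28 mm above the panel. Shut: at case (-16, 0, 99) mm. Pinch it across (along case x) from above; it turns between the fingers, so an upright tool can carry it round the hinge both ways.
- cover_hinge (a point): Point on the cover's hinge axis, which runs along case y: at case (34, 0, 22) mm. It stays put.
- turnbutton (a joint): Steel turnbutton on the case's end block, vertical pivot. 0 = square across the cover's end (points to case +y, overlaps the cover by 14 mm); grows counter-clockwise seen from above; clear of the cover from 1.2 rad; 1.57 = stop, pointing to case -x. Across at the start. Friction 0.03 N m, stays where left. It does not block the cover: turn it clear first.
- button_grip (a point): Grip point on the turnbutton's pivot axis, at case (0, -133.5, 92.5) mm: in an upright fin 10 mm thick, 30 long (along the turnbutton; case y at joint value 0), 24 high, top at case z 102.5. The flat bar under it is 14 mm wide, 6 thick, reaching 32 mm from the pivot one way and 14 the other.
- mat: Round black rubber mat, a fixed disc 176 mm in diameter, 1 mm thin (the pots stand at bench height), on which the pots stand at the start. Origin: centre of its underside.
- row0 (a point): Point on the floor of the case's row, at case (0, -86, 6) mm: the middle of the 1. of five equal lengths of the row, from the turnbutton's end.
- row1 (a point): Point on the floor of the case's row, at case (0, -43, 6) mm: the middle of the 2. of five equal lengths of the row, from the turnbutton's end.
- row2 (a point): Point on the floor of the case's row, at case (0, 0, 6) mm: the middle of the 3. of five equal lengths of the row, from the turnbutton's end.
- row3 (a point): Point on the floor of the case's row, at case (0, 43, 6) mm: the middle of the 4. of five equal lengths of the row, from the turnbutton's end.
- row4 (a point): Point on the floor of the case's row, at case (0, 86, 6) mm: the middle of the 5. of five equal lengths of the row, from the turnbutton's end.
- pot1: Closed white plastic tablet pot, 40 mm in diameter, 60 mm tall, upright, bottom-heavy, 40 to 85 g. Origin: centre of its underside. All pots are alike; two to four are there.
- pot2: Closed white plastic tablet pot, 40 mm in diameter, 60 mm tall, upright, bottom-heavy, 40 to 85 g. Origin: centre of its underside. All pots are alike; two to four are there.
- pot3: Closed white plastic tablet pot, 40 mm in diameter, 60 mm tall, upright, bottom-heavy, 40 to 85 g. Origin: centre of its underside. All pots are alike; two to four are there.
- pot4: Closed white plastic tablet pot, 40 mm in diameter, 60 mm tall, upright, bottom-heavy, 40 to 85 g. Origin: centre of its underside. All pots are alike; two to four are there.
- spacer40: Grey plastic spacer block, 40 mm long (its y axis), 36 mm wide (x), 34 mm high, with a grip fin on top in the middle: 12 mm thick (x), 30 mm long (y), from 33 to 58 mm above the underside. Origin: centre of its underside. Lies flat on the bench; 54 g. Five spacers (40, 60, 80, 100, 120 mm) differ in length only.
- spacer60: Grey plastic spacer block, 60 mm long (its y axis), 36 mm wide (x), 34 mm high, with a grip fin on top in the middle: 12 mm thick (x), 30 mm long (y), from 33 to 58 mm above the underside. Origin: centre of its underside. Lies flat on the bench; 66 g. Five spacers (40, 60, 80, 100, 120 mm) differ in length only.
- spacer80: Grey plastic spacer block, 80 mm long (its y axis), 36 mm wide (x), 34 mm high, with a grip fin on top in the middle: 12 mm thick (x), 30 mm long (y), from 33 to 58 mm above the underside. Origin: centre of its underside. Lies flat on the bench; 78 g. Five spacers (40, 60, 80, 100, 120 mm) differ in length only.
- spacer100: Grey plastic spacer block, 100 mm long (its y axis), 36 mm wide (x), 34 mm high, with a grip fin on top in the middle: 12 mm thick (x), 30 mm long (y), from 33 to 58 mm above the underside. Origin: centre of its underside. Lies flat on the bench; 90 g. Five spacers (40, 60, 80, 100, 120 mm) differ in length only.
- spacer120: Grey plastic spacer block, 120 mm long (its y axis), 36 mm wide (x), 34 mm high, with a grip fin on top in the middle: 12 mm thick (x), 30 mm long (y), from 33 to 58 mm above the underside. Origin: centre of its underside. Lies flat on the bench; 102 g. Five spacers (40, 60, 80, 100, 120 mm) differ in length only.
- capsule_jar: Bystander: large clear jar of red capsules, 100 mm in diameter, 150 mm tall. Origin: centre of its underside.
- calculator: Bystander: white desk calculator, 150 x 100 x 18 mm. Origin: centre of its underside.
- spatula: Bystander: spatula lying on the bench, 200 mm long. Origin: about its middle, on its underside.
Things that resemble listed ones, but are neither listed nor needed, are in the scene too. What is shaped like the spacer100 but orange or yellow is not meant.

How it is judged:
By the outcome, as a careful person would: the job done as asked, in the order asked, and still so for the second after the job is handed in, with the robot touching nothing.
Of pot1, pot2, pot3, pot4 only 2 to 4 are there at a start; the rules pass over those that are not, and their reading is None.
At some moment in a run one of pot1, pot2, pot3, pot4, spacer40, spacer80, spacer120 may be knocked a few centimetres aside while the robot is not near it.
It also fails if it takes over 210 s, if anything falls off the work surface, if the arm or the gripper's body presses on something with over 40 N, if the wrist force passes 120 N, or if a joint passes its speed limit or range.

### The arm

A 7-joint arm with a two-finger parallel gripper is mounted at the origin on the work surface. World frame = base frame: x ahead of the robot, y to its left, z up, the work surface at z = 0. Lengths are in m, angles in rad, forces in N, time in s.
With the tool pointing down it reaches from about 0.4 to 0.9 m from the base axis. Payload 5.5 kg.
Tool frame: the origin (TCP) lies at the very end of the fingers, on their centre line; the grasp point (between the pads) lies 19 mm behind it; z points along the fingers, y is the line along which they close (so a half turn about z gives the same grasp; the last joint's range is limited). The gripper opens to 85 mm and grips with 20 to 120 N. Pads are 22 mm wide; open, the fingers measure 114 mm over their backs; the gripper's body (76 mm by 85 mm) begins 54 mm behind the grasp point. The pads swing forward as they close: fully open they stand 13 mm farther back than shut.
Start: joints at [1.471, 0.501, -0.427, 1.55, 0.221, 1.138, -0.21], TCP at [0.231, -0.608, 0.231] pointing down, gripper open.
Joint ranges: [-2.88, 2.88], [-0.31, 2.03], [-1.54, 1.56], [0.2, 2.42], [-1.41, 4.55], [0.19, 2.02], [-2.57, 2.57]. Speed limits (rad/s): [2.57, 2.57, 3.14, 3.14, 3.14, 3.14, 3.14].

### API

Orientations are given as a unit quaternion [w, x, y, z].
In Python, from cell import r, grab_frame, camera_params gives the robot as it stands. The module is installed in compiled form; this text tells all that it offers. Calls block until the motion is done:
- r.reach(position, orientation): joint-space move of the TCP to a pose.
- r.servo_line(position, rotation=None, vel=0.15, force_limit=None): straight line of the TCP; rotation=None keeps the orientation; vel is the mean speed in m/s. With force_limit (N) it stops when the force on the tool has changed by that much, and returns True; else False.
- r.set_joints(angles): joint-space move.
- r.release() and r.close_gripper(grip_force=None): open the fingers fully, or close them until they stop; grip_force is the grip in N (None keeps the last).
- r.pause(seconds).
- r.solve_ik(position, orientation): joint angles nearest the present ones, or None.
- grab_frame(name): name is "side" or "top"; returns the picture (480x640x3 uint8, red, green, blue); there is no depth.
- camera_params(name): a dict with "camera_matrix" (3x3 intrinsics, pixels), "R" (3x3) and "t" (3): a world point X has camera coordinates R X + t. Camera axes: x right, y down, z forward; pixel columns grow to the right and rows downward; lengths in m; the calibration is good to about 2 mm. A picture is of the moment at which its call begins. camera_params takes no time and is no camera call.
A pose or a line that the arm cannot do raises r.MotionError and nothing moves.
- r.finish_job(): hands the job in; it is judged then, once.
Readings, each from a call of its own:
- r.current_time_s(): time.
- r.current_q(): joint angles.
- r.current_dq(): joint speeds.
- r.current_joint_torque(): joint torques, N m.
- r.current_tcp_pos(): TCP position.
- r.current_tcp_rot(): TCP orientation.
- r.current_force(): force on the tool from outside, world axes, zero at the start.
- r.current_ft_torque(): the same for the moment, N m.
- r.current_width(): finger opening in m.
- r.current_gripper_force(): force on a finger pad.
Only numpy, scipy, OpenCV 4.12 (cv2) and the standard library are available. Lean on these libraries where they do the work, as an engineer would, in place of code of your own. Each camera call takes 0.05 s, during which the arm holds its last target. There are 200 camera calls.

## Working session

There is one attempt and no reset: what is moved stays moved. The work goes in short steps, each a Python script; the robot and the scene stay as the last script left them, time stands still between calls to the robot, and variables do not carry over. Pictures are saved under pics/ and viewed, at most 14 in all, crops included, and the job is handed in when it is done.

```bash
mkdir -p pics; python3 - <<'E'
from cell import r, grab_frame, camera_params
import cv2,numpy as np
for n in("top","side"):
    im=grab_frame(n); cv2.imwrite(f"pics/{n}0.png",im[:,:,::-1])
    c=camera_params(n); R=np.array(c["R"]);t=np.array(c["t"]); print(n,np.round(c["camera_matrix"],1).tolist(),np.round(R,3).tolist(),np.round(t,3), "pos",np.round(-R.T@t,3))
print(r.current_time_s(),r.current_tcp_rot())
E
```

```text
top [[573.4, 0.0, 322.0], [0.0, 573.4, 232.6], [0.0, 0.0, 1.0]] [[-0.0, -1.0, 0.024], [-0.985, -0.004, -0.171], [0.171, -0.023, -0.985]] [0.085 0.504 1.372] pos [0.263 0.119 1.435]
side [[557.8, 0.0, 321.9], [0.0, 557.8, 240.1], [0.0, 0.0, 1.0]] [[-0.997, -0.08, -0.021], [-0.032, 0.615, -0.788], [0.076, -0.785, -0.615]] [0.491 0.014 1.346] pos [0.387 1.087 0.849]
0.1 [-8.84453113e-04  9.83586588e-01  1.80434550e-01 -1.25426692e-04]
```

View pics/top0.png

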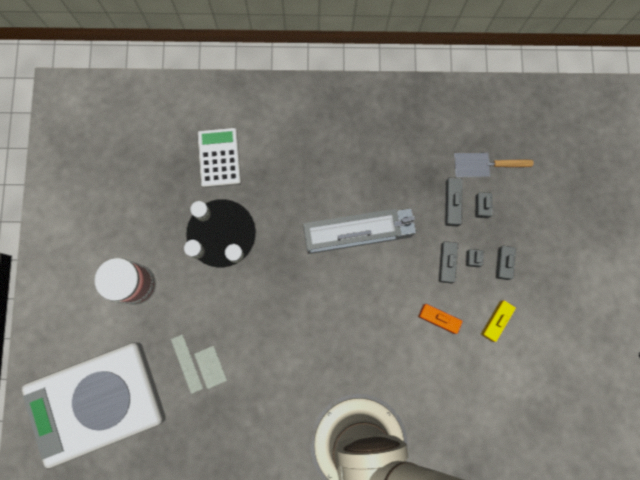

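View pics/side0.png

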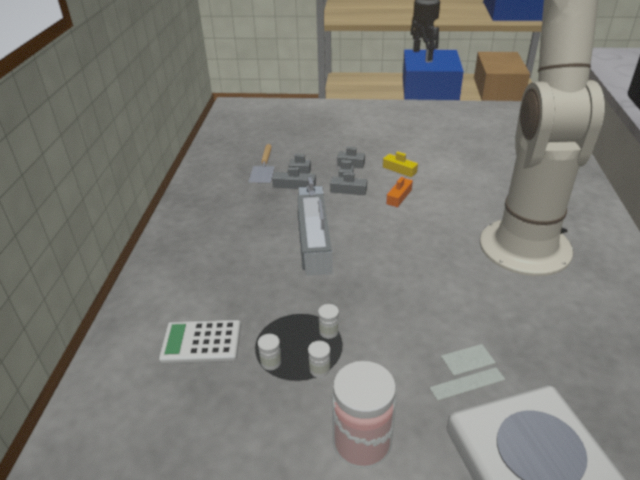

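```bash
cat > h.py <<'E'
from cell import r, grab_frame, camera_params
import cv2, numpy as np
P={n:camera_params(n) for n in("top","side")}
for p in P.values():
    for k in p: p[k]=np.array(p[k],float)
def proj(n,X):
    c=P[n]; q=np.atleast_2d(X)@c["R"].T+c["t"]; q=q@c["camera_matrix"].T; return q[:,:2]/q[:,2:]
def ray(n,uv):
    c=P[n]; d=c["R"].T@np.linalg.solve(c["camera_matrix"],[uv[0],uv[1],1.]); return -c["R"].T@c["t"], d/np.linalg.norm(d)
def onz(n,uv,z):
    o,d=ray(n,uv); return o+d*(z-o[2])/d[2]
def tri(a,b):
    (o1,d1),(o2,d2)=ray("top",a),ray("side",b)
    s=np.linalg.lstsq(np.c_[d1,-d2],o2-o1,rcond=None)[0]; p,q=o1+s[0]*d1,o2+s[1]*d2
    return (p+q)/2, np.linalg.norm(p-q)
def blobs(mask,amin=30):
    n,l,s,c=cv2.connectedComponentsWithStats(mask.astype(np.uint8),connectivity=8)
    return [(c[i],s[i],l==i) for i in range(1,n) if s[i,4]>=amin]
def crop(im,x0,y0,x1,y1,k,name): cv2.imwrite(name,cv2.resize(im[y0:y1,x0:x1,::-1],None,fx=k,fy=k,interpolation=cv2.INTER_CUBIC))
E
python3 - <<'E'
from h import *
top=cv2.imread("pics/top0.png")[:,:,::-1]; side=cv2.imread("pics/side0.png")[:,:,::-1]
crop(top,295,170,535,340,3.3,"pics/topc.png"); crop(side,240,140,440,280,4,"pics/sidec.png")
for n,im,win in(("top",top,(435,170,530,290)),("side",side,(245,140,380,200))):
    g=cv2.cvtColor(im,cv2.COLOR_RGB2GRAY); m=np.zeros_like(g); x0,y0,x1,y1=win; m[y0:y1,x0:x1]=g[y0:y1,x0:x1]<88
    print(n,"bench grey",np.median(g[y0:y1,x0:x1]))
    for c,s,l in blobs(m):
        rc=cv2.minAreaRect(np.argwhere(l)[:,::-1].astype(np.float32)); print(np.round(c,1),s,np.round(rc[0],1),np.round(rc[1],1),round(rc[2],1))
for n,im,win in(("top",top,(180,190,260,270)),("side",side,(250,300,345,380))):
    x0,y0,x1,y1=win; m=np.zeros(im.shape[:2],np.uint8); m[y0:y1,x0:x1]=im[y0:y1,x0:x1].min(2)>150
    for c,s,l in blobs(m): print(n,"pot",np.round(c,1),s)
m=(top.max(2)<40); m[:,:150]=0; m[:, 300:]=0
for c,s,l in blobs(m,500): print("mat",c,s)
E
```

```text
top bench grey 114.0
[447.6 204.7] [445 179  16  48 197] [447.1 203.8] [48.  14.5] 75.1
[454.2 200.7] [453 194   6  12  33] [455.5 199.5] [ 5. 11.] 0.0
[478.7 208.6] [474 194  17  25 132] [478.2 208.1] [26.8 13.2] 61.4
[484.6 203.9] [483 197   6  13  43] [484.6 203.3] [12.1  4.7] 77.5
[441.7 264.9] [439 243  14  41 133] [441.5 264.2] [41.  12.4] 77.0
[499.1 263.8] [496 246  14  34 160] [499.1 264. ] [34.  12.4] 76.0
[469.4 259.9] [466 250  15  18  80] [469.8 260.9] [20. 11.] 55.5
[475.3 257.4] [474 251   5  13  38] [475.1 257.2] [12.2  3.9] 79.7
[448.4 262.2] [447 255   5  13  32] [448.2 261.3] [12.2  3.9] 79.7
[507. 262.] [505 255   6  13  41] [506.6 261.4] [12.2  4.8] 80.5
side bench grey 125.0
[355.5 163.8] [347 160  17   8  44] [355.  163.2] [ 6.5 16.4] 85.2
[300.4 170.6] [289 165  22  11  79] [300.3 171.1] [ 6.4 22.1] 72.5
[286.3 183.7] [274 180  32   8 130] [289.4 184. ] [31.3  6.2] 4.4
[344.2 189.7] [333 186  24   7  65] [344.6 189. ] [23.3  5.3] 5.2
top pot [198.  208.4] [190 201  17  16 208]
top pot [191.6 247.7] [184 240  17  16 215]
top pot [232.9 251.9] [225 244  17  16 204]
side pot [328.  310.9] [318 304  21  15 243]
side pot [268.1 341.9] [258 334  21  17 266]
side pot [318.6 349.1] [309 341  21  17 277]
side pot [340.3 374.1] [334 366  11  14 100]
mat [222.43859649 230.93932749] [ 187  200   68   67 2736]
```

View pics/topc.png

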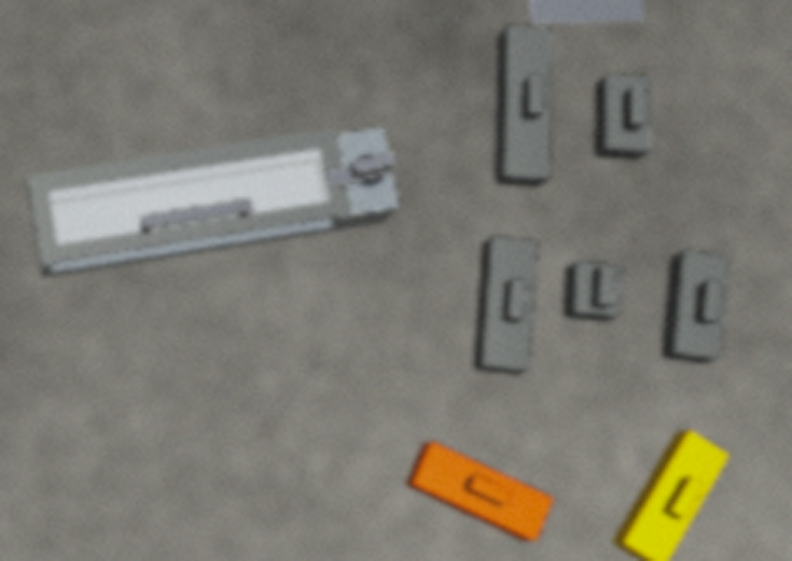

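View pics/sidec.png

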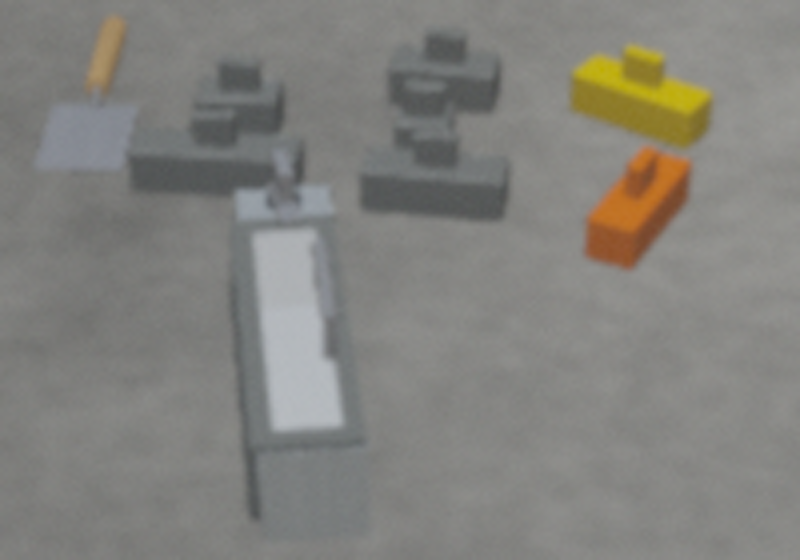

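The top crop (3.3x) shows the case with its block at the right, centred at crop (365,170), and the handle at (196,213). The side crop shows the same things from +y. Three pots stand on the mat, at full-image (198,208), (192,248) and (233,252). That leaves 215-120 = 95 mm of row, so the 80 mm spacer fits with 15 mm of play.

Grey spacer candidates in the top image, by long side:

| Pixel | Long side | Spacer |
|---|---|---|
| (455,200) | 48 px | 120 |
| (449,262) | 41 px | 100 |
| (507,262) | 34 px | 80 |
| (485,204) | 26 px | 60 |
| (475,257) | 19 px | 40 |

The one I want is (507,262). The orange and yellow ones are decoys.

```bash
cat >> h.py <<'E'
def c2w(p,pt):  # case pose (x,y,yaw), case point in mm
    c,s=np.cos(p[2]),np.sin(p[2]); pt=np.atleast_2d(pt)/1000.
    return np.c_[p[0]+c*pt[:,0]-s*pt[:,1],p[1]+s*pt[:,0]+c*pt[:,1],pt[:,2]]
E
python3 - <<'E'
from h import *
from scipy.optimize import least_squares
top=cv2.imread("pics/top0.png")[:,:,::-1]; side=cv2.imread("pics/side0.png")[:,:,::-1]
T=[((34,115.5,71),(29,179)),((-30,115.5,71),(45,260)),((34,-115.5,71),(334,132)),((-30,-115.5,71),(345,219)),((31,-151.5,71),(383,128)),((-31,-151.5,71),(398,209)),((-16,0,101),(196,213))]
S=[((31,-151.5,71),(237,186)),((-31,-151.5,71),(332,186)),((34,115.5,71),(251,443)),((-30,115.5,71),(366,440))]
tp=np.array([t[1] for t in T]);tp=(tp+.5)/3.3-.5+[295,170]; sp=(np.array([s[1] for s in S])+.5)/4-.5+[240,140]
f=lambda p:np.r_[proj("top",c2w(p,[t[0] for t in T]))-tp,proj("side",c2w(p,[s[0] for s in S]))-sp].ravel()
o=least_squares(f,[.55,.05,.1]); print(o.x,np.round(o.fun.reshape(-1,2),1).tolist())
for a,b,n in((4,0,"blk31"),(5,1,"blk-31"),(0,2,"cov rear+y"),(1,3,"cov front+y")): print(n,np.round(tri(tp[a],sp[b]),4) if 0 else (np.round(tri(tp[a],sp[b])[0],4),round(tri(tp[a],sp[b])[1],4)))
# window
for n,im,w in(("top",top,(300,200,400,260)),("side",side,(295,190,335,255))):
    x0,y0,x1,y1=w; m=np.zeros(im.shape[:2],np.uint8); m[y0:y1,x0:x1]=im[y0:y1,x0:x1].min(2)>165
    c,s,l=max(blobs(m),key=lambda b:b[1][4]); rc=cv2.minAreaRect(np.argwhere(l)[:,::-1].astype(np.float32)); q=cv2.boxPoints(rc); print(n,"window",rc); 
    if n=="top": print([np.round(onz("top",u,.071),4).tolist() for u in q])
# pots
tops=[(198.,208.4),(191.6,247.7),(232.9,251.9)];sides=[(268.1,341.9),(318.6,349.1),(328,310.9)]
for a in tops:
    print("pot",[(np.round(tri(a,b)[0],3).tolist(),round(tri(a,b)[1],3)) for b in sides if tri(a,b)[1]<.02])
# spacer silhouettes
g=cv2.GaussianBlur(cv2.cvtColor(top,cv2.COLOR_RGB2GRAY),(3,3),0); print("vals",g[262,495:522].tolist(),g[240:285,508].tolist())
m=np.zeros_like(g); m[170:290,435:525]=g[170:290,435:525]<104
for c,s,l in blobs(m): 
    rc=cv2.minAreaRect(np.argwhere(l)[:,::-1].astype(np.float32)); q=cv2.boxPoints(rc); w=np.array([onz("top",u,.02)[:2] for u in q]); print(np.round(c,1),s[4],np.round(rc[0],1),rc[1],round(rc[2],1),"edges mm",[round(1000*np.linalg.norm(w[i]-w[i-1])) for i in(1,2)])
# fin of spacer80: top-view crop (700..722, 280..322), side crop (425..467,30..60)
print("fin", tri((np.array([711,297])+.5)/3.3-.5+[295,170],(np.array([446,32])+.5)/4-.5+[240,140]))
E
```

```text
[0.50635204 0.01514867 0.15174476] [[-1.0, -0.9], [-2.0, 0.4], [0.3, -0.3], [1.5, -1.1], [0.1, -0.0], [0.1, 0.2], [-0.3, -0.1], [0.4, -0.1], [0.5, -1.5], [0.4, 0.3], [0.4, -0.8]]
blk31 (array([ 0.5605, -0.1297,  0.0705]), np.float64(0.0011))
blk-31 (array([ 0.5   , -0.1401,  0.0659]), np.float64(0.0002))
cov rear+y (array([0.5222, 0.132 , 0.0694]), np.float64(0.0032))
cov front+y (array([0.4609, 0.12  , 0.0649]), np.float64(0.0006))
top window ((351.49322509765625, 229.2905731201172), (16.220108032226562, 82.71216583251953), 81.02737426757812)
[[0.5109, 0.1176, 0.071], [0.5437, -0.0812, 0.071], [0.5041, -0.0865, 0.071], [0.4717, 0.1114, 0.071]]
side window ((313.46923828125, 222.25389099121094), (48.497581481933594, 16.24854850769043), 82.87498474121094)
pot [([0.561, 0.39, 0.056], np.float64(0.001))]
pot [([0.464, 0.402, 0.056], np.float64(0.002)), ([0.449, 0.385, 0.14], np.float64(0.004))]
pot [([0.471, 0.316, -0.045], np.float64(0.008)), ([0.454, 0.302, 0.056], np.float64(0.001))]
vals [104, 84, 61, 49, 55, 77, 101, 114, 117, 108, 86, 64, 61, 80, 102, 114, 115, 112, 110, 111, 115,
[... 392 characters left out ...]
15, 34]
[479.1 208.9] 214 [478.5 208.4] (28.997570037841797, 15.496676445007324) 59.4 edges mm [41, 74]
[485.1 204. ] 65 [486.5 203. ] (7.0, 14.0) 0.0 edges mm [37, 18]
[441.8 265.4] 203 [441.5 263.7] (42.19511795043945, 14.414633750915527) 77.3 edges mm [37, 105]
[499.4 264. ] 252 [499.3 263.9] (36.13479232788086, 15.173103332519531) 74.7 edges mm [39, 90]
[472.  259.3] 200 [473. 258.] (18.0, 16.0) 90.0 edges mm [40, 45]
[448.5 261.9] 54 [448.3 261.6] (13.14808177947998, 5.724334239959717) 79.7 edges mm [15, 33]
[507.2 262. ] 71 [506.9 261.9] (13.339459419250488, 7.518604278564453) 76.0 edges mm [19, 33]
fin (array([ 0.43577317, -0.3735109 ,  0.0531067 ]), np.float64(0.0021945076116221354))
```

```bash
cat >> h.py <<'E'
from scipy.spatial.transform import Rotation as Ro
CASE=np.array([.506,.0151,.157])
def quat(psi):
    y=np.array([np.cos(psi),np.sin(psi),0]);z=np.array([0,0,-1.]); q=Ro.from_matrix(np.c_[np.cross(y,z),y,z]).as_quat(); return q[[3,0,1,2]]
def cw(x,y,z): return c2w(CASE,(x,y,z))[0]
E
python3 - <<'E'
from h import *
Y=CASE[2]
for lab,pt in(("btn",cw(0,-133.5,82)),("handle",cw(-16,0,84)),("open",cw(115,0,50)),("spacer",np.array([.436,-.3735,.03])),("pot",np.array([.464,.402,.025]))):
    for d in(0,np.pi/4,np.pi/2,np.pi,-np.pi/2,):
        q=r.solve_ik(pt,quat(Y+d)); print(lab,round(d,2),None if q is None else np.round(q,2))
E
```

```text
btn 0 [ 0.85  0.65 -0.88  1.93  0.66  0.87 -0.22]
btn 0.79 [ 0.9   0.69 -0.96  1.93  0.72  0.91  0.51]
btn 1.57 [ 0.89  0.69 -0.95  1.93  0.71  0.91  1.3 ]
btn 3.14 [-0.16  0.5   0.41  1.96 -0.29  0.73 -2.56]
btn -1.57 [ 0.66  0.55 -0.61  1.94  0.44  0.79 -1.62]
handle 0 [ 0.61  0.55 -0.85  2.05  0.59  0.8  -0.44]
handle 0.79 [ 0.64  0.57 -0.89  2.05  0.61  0.81  0.32]
handle 1.57 [ 0.61  0.55 -0.85  2.05  0.59  0.8   1.13]
handle 3.14 [-0.75  0.54  0.83  2.09 -0.59  0.76 -2.53]
handle -1.57 [ 0.57  0.53 -0.79  2.05  0.54  0.78 -1.97]
open 0 [ 0.51  0.83 -0.87  1.74  0.76  0.95 -0.51]
open 0.79 [ 0.58  0.89 -0.99  1.73  0.87  1.02  0.2 ]
open 1.57 [ 0.6   0.92 -1.03  1.73  0.9   1.04  0.97]
open 3.14 [-0.72  0.85  0.9   1.78 -0.82  0.94 -2.44]
open -1.57 [ 0.35  0.73 -0.62  1.74  0.54  0.85 -1.93]
spacer 0 [ 1.12  0.69 -0.61  1.87  0.56  0.76  0.36]
spacer 0.79 [ 1.25  0.76 -0.78  1.86  0.72  0.83  1.03]
spacer 1.57 [ 1.34  0.83 -0.93  1.86  0.85  0.9   1.72]
spacer 3.14 [ 0.73  0.61 -0.09  1.88  0.08  0.66 -2.39]
spacer -1.57 [ 0.96  0.64 -0.38  1.87  0.35  0.7  -1.04]
pot 0 [ 0.06  1.18 -1.31  1.75  1.22  1.26 -1.43]
pot 0.79 [ 0.06  1.18 -1.31  1.75  1.22  1.26 -0.64]
pot 1.57 [-0.2   0.82 -0.78  1.76  0.73  0.88  0.41]
pot 3.14 [ 0.06  1.18 -1.31  1.75  1.22  1.26  1.71]
pot -1.57 [-0.6   0.67 -0.21  1.78  0.2   0.71 -2.33]
```

```bash
python3 - <<'E'
from h import *
Y=CASE[2]; r.release()
r.reach(cw(0,-133.5,180),quat(Y))
print("stop",r.servo_line(cw(0,-133.5,83),vel=.08,force_limit=8), r.current_tcp_pos())
f0=np.array(r.current_force()); r.close_gripper(30); print("w",r.current_width(),"dF",np.round(np.array(r.current_force())-f0,1), r.current_time_s())
for a in np.linspace(0,1.58,9)[1:]: r.servo_line(cw(0,-133.5,83),rotation=quat(Y+a),vel=.1)
print("F",np.round(r.current_force(),1),np.round(r.current_ft_torque(),2),r.current_time_s(),np.round(r.current_q(),2))
r.release(); r.servo_line(cw(0,-133.5,180),vel=.15); r.reach(cw(-120,-133.5,220),quat(Y))
crop(grab_frame("top"),295,180,435,285,5.7,"pics/t1.png"); print(r.current_time_s())
E
```

```text
stop False [ 0.52733283 -0.11681443  0.08352317]
w 0.009210972270399565 dF [ 5.4 -0.2 -2.8] 4.425
F [ 9.2  4.  -7.7] [ 0.59 -2.03 -0.09] 7.225 [ 1.02  0.83 -1.17  1.92  0.91  1.03  1.17]
9.85
```

View pics/t1.png

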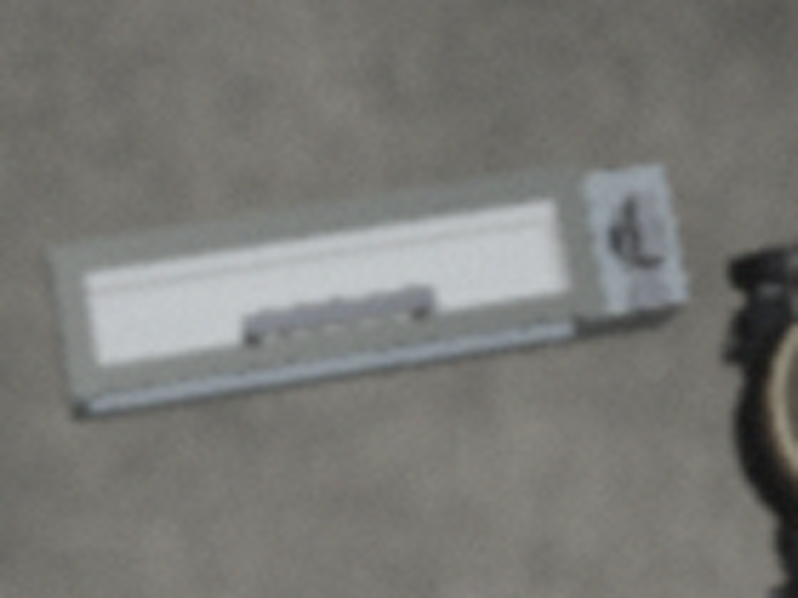

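The crop shows the turnbutton pointing to case -x, at crop (640,235), clear of the cover. Next I open the cover.

```bash
cat >> h.py <<'E'
def hnd(th,off=15):   # TCP for the handle at cover angle th
    dx,dz=-50.,77.; c,s=np.cos(th),np.sin(th)
    return cw(34+c*dx+s*dz,0,22-s*dx+c*dz-off)
E
python3 - <<'E'
from h import *
Y=CASE[2]
r.reach(cw(-16,0,190),quat(Y))
print("stop",r.servo_line(hnd(0),vel=.1,force_limit=8))
f0=np.array(r.current_force()); r.close_gripper(35); print("w",r.current_width(),"dF",np.round(np.array(r.current_force())-f0,1))
for th in np.linspace(0,1.67,17)[1:]:
    r.servo_line(hnd(th),vel=.08)
    f=np.array(r.current_force())-f0; print(round(th,2),np.round(f,1),round(r.current_width(),4),end="; ")
    if np.linalg.norm(f)>45: print("high"); break
print(r.current_time_s())
r.release(); p=r.current_tcp_pos(); r.servo_line(p+np.array([0,0,.12]),vel=.15); r.reach(cw(-150,-133.5,220),quat(Y))
t=grab_frame("top");s=grab_frame("side")
cv2.imwrite("pics/t2f.png",t[:,:,::-1]);cv2.imwrite("pics/s2f.png",s[:,:,::-1])
a=cv2.resize(t[180:285,295:435,::-1],None,fx=4,fy=4,interpolation=3); b=cv2.resize(s[165:285,260:360,::-1],None,fx=3.5,fy=3.5,interpolation=3)
o=np.zeros((a.shape[0]+0,800,3),np.uint8); o[:,:560]=a; o[:420,560:800]=b[:420,55:295]; cv2.imwrite("pics/c2.png",o); print(r.current_time_s())
E
```

```text
stop False
w 0.008505012454792049 dF [ 4.9  0.1 -4.6]
0.1 [ 1.6 -0.4 -6.2] 0.0083; 0.21 [-3.6 -1.7  2. ] 0.0087; 0.31 [-4.2 -1.   4.4] 0.0081; 0.42 [-2.8 -0.2  4.1] 0.0087; 0.52 [-0.2  0.5  3.9] 0.0087; 0.63 [-1.3  0.9  3.8] 0.0084; 0.73 [-0.6 -0.2  3.6] 0.0082; 0.84 [0.  1.2 1.6] 0.0083; 0.94 [0.1 1.8 1.8] 0.0084; 1.04 [0.1 1.7 0.3] 0.0084; 1.15 [-0.7  2.6  0.6] 0.0086; 1.25 [-1.4  3.1 -1.9] 0.0087; 1.36 [-1.5  4.5 -3.2] 0.0085; 1.46 [-2.4  3.8 -0.6] 0.0086; 1.57 [-2.   4.5 -0.6] 0.0086; 1.67 [-0.1  4.8 -3.3] 0.009; 16.7333
19.725
```

View pics/c2.png

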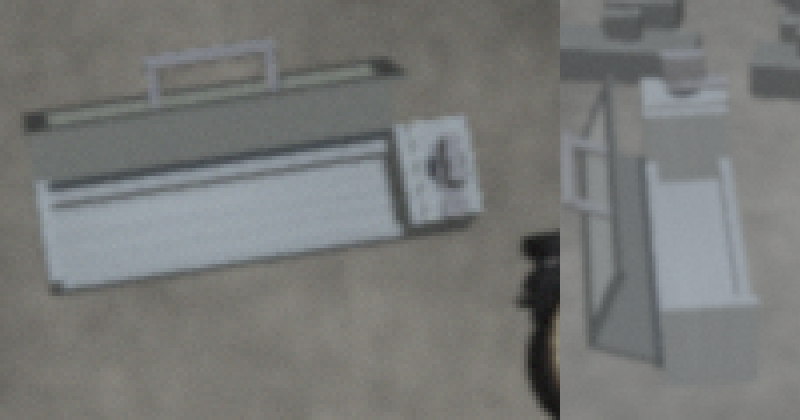

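```bash
python3 - <<'E'
from h import *
from scipy.optimize import least_squares
T=[((31,115.5,66),(38,182)),((-31,115.5,66),(54,287)),((31,-115.5,71),(396,125)),((31,-151.5,71),(468,117)),((-31,-151.5,71),(482,212)),((-31,-115.5,71),(406,223))]
S=[((31,-151.5,71),(642,79)),((-31,-151.5,71),(728,79)),((31,115.5,66),(664,309)),((-31,115.5,66),(760,300)),((31,115.5,0),(668,382)),((-31,115.5,0),(756,382))]
tp=(np.array([t[1] for t in T])+.5)/4-.5+[295,180]; sp=(np.array([s[1] for s in S])+.5-[505,0])/3.5-.5+[260,165]
f=lambda p:np.r_[proj("top",c2w(p,[t[0] for t in T]))-tp,proj("side",c2w(p,[s[0] for s in S]))-sp].ravel()
o=least_squares(f,CASE,loss="soft_l1"); print(o.x); print(np.round(f(o.x).reshape(-1,2),1).tolist()); print(np.round(f(CASE).reshape(-1,2),1).tolist())
ha,hb=(np.array([211,52])+.5)/4-.5+[295,180],(np.array([570,173])+.5-[505,0])/3.5-.5+[260,165]; print("handle tri",tri(ha,hb),ha,hb)
for th in(1.45,1.55,1.6,1.65,1.7): h=hnd(th,0); print(th,np.round(h,4),np.round(proj("top",h),1),np.round(proj("side",h),1))
for k in(1,3): print("end wall/blk height",tri(tp[k],sp[{1:3,3:0}[k]]))
E
```

```text
[0.50548098 0.01598167 0.15802374]
[[-1.9, 0.1], [-2.0, -1.2], [2.3, -0.3], [-1.3, -0.5], [-0.1, 0.5], [4.3, -0.0], [0.4, -1.0], [-0.3, -2.4], [-0.2, -0.4], [0.2, 0.4], [-0.2, 1.1], [1.6, -0.8]]
[[-1.5, -0.2], [-1.6, -1.4], [2.6, -0.4], [-0.9, -0.6], [0.3, 0.3], [4.7, -0.2], [0.3, -1.2], [-0.4, -2.6], [-0.4, -0.6], [-0.1, 0.1], [-0.4, 0.8], [1.4, -1.0]]
handle tri (array([0.59247078, 0.02637274, 0.09153604]), np.float64(0.0021077001082559703)) [347.375 192.625] [278.21428571 214.07142857]
1.45 [0.6091 0.0314 0.0809] [[345.  187.4]] [[270.8 218.7]]
1.55 [0.6146 0.0323 0.0736] [[344.4 186. ]] [[268.7 221.3]]
1.6 [0.617  0.0327 0.0697] [[344.1 185.4]] [[267.8 222.7]]
1.65 [0.6193 0.033  0.0658] [[343.9 184.9]] [[267.  224.1]]
1.7 [0.6214 0.0334 0.0617] [[343.6 184.5]] [[266.2 225.6]]
end wall/blk height (array([0.45593576, 0.12033053, 0.06285918]), np.float64(0.003160960620476536))
end wall/blk height (array([ 0.56097317, -0.13297276,  0.06502827]), np.float64(0.0018043650366472677))
```

The crop shows the handle bar at crop (211,52), which triangulates to z = 91 mm. That puts the cover at only about 1.2 rad: opening the fingers pushed the panel back. I'll press it to its stop from inside with closed fingers, then measure the spacer.

```bash
sed -i 's/^CASE=.*/CASE=np.array([.506,.0155,.158])/' h.py; cat >> h.py <<'E'
def spacer80(im,near=(503,262),rad=45):
    """centre xy and long-axis angle from the dark +y side faces of body and fin, top view"""
    g=cv2.cvtColor(im,cv2.COLOR_RGB2GRAY); m=np.zeros_like(g); x0,y0=near[0]-rad,near[1]-rad; m[y0:y0+2*rad,x0:x0+2*rad]=g[y0:y0+2*rad,x0:x0+2*rad]<90
    out=[]
    for c,s,l in blobs(m,25):
        v=np.argwhere(l)[:,::-1].astype(np.float32); d=cv2.fitLine(v,cv2.DIST_L2,0,.01,.01).ravel(); out.append((c,s,d[:2]))
    return out
E
python3 - <<'E'
from h import *
Y=CASE[2]
r.close_gripper(20)
r.reach(cw(10,0,200),quat(Y)); r.servo_line(cw(18,0,62),vel=.15)
f0=np.array(r.current_force()); print("stop",r.servo_line(cw(78,0,62),vel=.05,force_limit=16)); p=r.current_tcp_pos()
d=np.array(p)-cw(0,0,62); print("case x of TCP",1000*(d[0]*np.cos(Y)+d[1]*np.sin(Y)),np.round(np.array(r.current_force())-f0,1))
r.servo_line(cw(20,0,62),vel=.15); r.servo_line(cw(20,0,200),vel=.25); r.release(); r.reach(cw(-150,-60,220),quat(Y))
t=grab_frame("top");s=grab_frame("side"); cv2.imwrite("pics/t3f.png",t[:,:,::-1]);cv2.imwrite("pics/s3f.png",s[:,:,::-1])
for c,sz,d in spacer80(t): print(np.round(c,1),sz,np.round(d,3),np.round(onz("top",c,.017),4),np.round(onz("top",c,.046),4))
m=np.zeros(t.shape[:2],np.uint8); m[150:300,170:290]=t[150:300,170:290].min(2)>150
for c,sz,l in blobs(m): print("pot",np.round(c,1),sz,np.round(onz("top",c,.06),4))
print(r.current_time_s())
a=cv2.resize(t[165:285,300:400,::-1],None,fx=4,fy=4,interpolation=3); b=cv2.resize(s[150:270,245:345,::-1],None,fx=4,fy=4,interpolation=3)
c=cv2.resize(t[230:300,480:530,::-1],None,fx=6,fy=6,interpolation=3)[:420,:]
cv2.imwrite("pics/c3.png",np.hstack([a,b]))
E
```

```text
stop True
case x of TCP 70.77273378151206 [ 0.1 -0.2  0.1]
[499.1 264.1] [495 246  15  34 166] [0.052 0.999] [ 0.4301 -0.3579  0.017 ] [ 0.4267 -0.3482  0.046 ]
[475.3 257.5] [474 251   5  13  39] [0.054 0.999] [ 0.4465 -0.2987  0.017 ] [ 0.4427 -0.2901  0.046 ]
[506.9 261.8] [505 255   6  13  45] [0.002 1.   ] [ 0.4359 -0.378   0.017 ] [ 0.4323 -0.3678  0.046 ]
pot [218.5 167.8] [199 150  41  36 955] [0.6626 0.3428 0.06  ]
pot [198.1 208.4] [190 201  17  16 206] [0.5597 0.3892 0.06  ]
pot [191.6 247.6] [184 240  17  16 213] [0.4629 0.4012 0.06  ]
pot [232.8 251.9] [225 244  17  16 201] [0.453 0.302 0.06 ]
26.4833
```

View pics/c3.png

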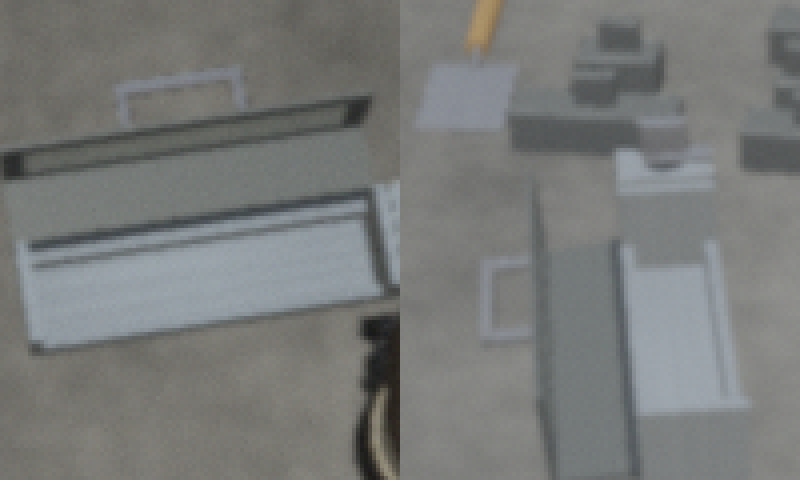

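The cover is now at its stop: the handle is at top pixel (345,185) and 1.65 rad predicts (344,185). Next I get the spacer's heading from its dark side-face edges, with an enlarged crop to confirm which one it is.

```bash
cat > sp.py <<'E'
from h import *
def edges(im,u0,v0,v1,w=12,z0=0.,z1=.034,thr=88):
    """left/right threshold crossings of the dark face starting near column u0, rows v0..v1 -> line fits in world"""
    g=cv2.cvtColor(im,cv2.COLOR_RGB2GRAY).astype(float); A=[];B=[]
    for v in range(v0,v1):
        row=g[v,u0:u0+w]; k=np.flatnonzero(row<thr)
        if len(k)==0 or k[0]==0: continue
        a=k[0]; e=a
        while e+1<w and row[e+1]<thr: e+=1
        if e+1>=w: continue
        A.append(onz("top",(u0+a-1+(row[a-1]-thr)/(row[a-1]-row[a]),v),z0)[:2]); B.append(onz("top",(u0+e+(thr-row[e])/(row[e+1]-row[e]),v),z1)[:2])
    res=[]
    for L in(A,B):
        L=np.array(L,np.float32); d=cv2.fitLine(L,cv2.DIST_HUBER,0,.001,.001).ravel(); d=d if d[0]>0 else np.r_[-d[:2],d[2:]]; res.append((np.arctan2(d[1],d[0]),d[2:],len(L)))
    return res
def center(im,u0=491,v0=249,v1=274,f0=502,fv=(256,267)):
    e=edges(im,u0,v0,v1); fe=edges(im,f0,*fv,w=10,z0=.034,z1=.058)
    return e,fe
E
python3 - <<'E'
from sp import *
t=cv2.imread("pics/t3f.png")[:,:,::-1]; s=cv2.imread("pics/s3f.png")[:,:,::-1]
e,fe=center(t); print([(round(a,3),np.round(p,4),n) for a,p,n in e+fe])
q=lambda c:onz("top",(np.array(c)+.5)/3.3-.5+[295,170],.034)[:2]
for a,b in(((725,254),(718,360)),((680,250),(669,355))): d=q(a)-q(b); print("manual",np.arctan2(d[1],d[0]),np.linalg.norm(d),q(a),q(b))
a=cv2.resize(t[236:290,485:530,::-1],None,fx=9,fy=9,interpolation=3); b=cv2.resize(s[140:194,332:376,::-1],None,fx=9,fy=9,interpolation=3); cv2.imwrite("pics/c4.png",np.hstack([a,b])[:600,:800])
E
```

```text
[(np.float32(-0.142), array([ 0.4347, -0.3557], dtype=float32), 25), (np.float32(-0.148), array([ 0.4324, -0.3557], dtype=float32), 25), (np.float32(-0.129), array([ 0.4346, -0.3674], dtype=float32), 11), (np.float32(-0.147), array([ 0.4342, -0.3678], dtype=float32), 11)]
manual -0.12299484229937774 0.08069479339084552 [ 0.47198629 -0.39292849] [ 0.39190109 -0.38302845]
manual -0.15670769455592146 0.08034006280910722 [ 0.47491857 -0.35886941] [ 0.39556296 -0.34633097]
```

View pics/c4.png

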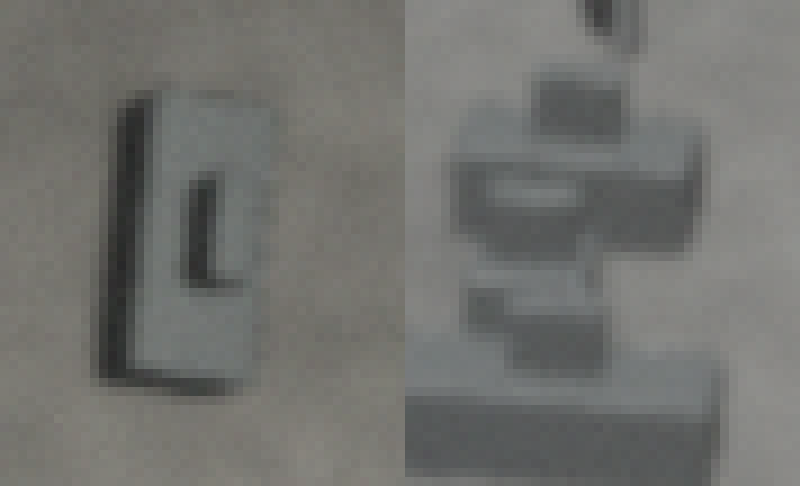

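The enlarged crop shows the wanted spacer (top face in the left panel, about crop (195,240)). Its measured length is 80.3 mm, so this is spacer80. Centre (0.434, -0.3737), long axis -0.143 rad. I'll fetch it and use its contact with the row walls to refine the case pose.

```bash
python3 - <<'E'
from h import *
Y=CASE[2]
def cas(p): 
    d=np.array(p)-np.r_[CASE[:2],0]; c,s=np.cos(Y),np.sin(Y); return np.round(1000*np.array([c*d[0]+s*d[1],-s*d[0]+c*d[1],d[2]]),1)
q=quat(-.143+np.pi/2); P0=np.array([.434,-.3737,0])
r.reach(P0+[0,0,.16],q); print("down",r.servo_line(P0+[0,0,.037],vel=.12,force_limit=10))
f0=np.array(r.current_force()); r.close_gripper(60); print("w",r.current_width(),np.round(np.array(r.current_force())-f0,1))
if not .009<r.current_width()<.015: raise SystemExit
r.servo_line(P0+[0,0,.2],vel=.2); r.reach(cw(0,-60,200),quat(Y)); print("w",r.current_width())
print("down",r.servo_line(cw(0,-60,46),vel=.1,force_limit=8),cas(r.current_tcp_pos()))
for tgt in((-12,-60),(0,-60),(12,-60),(0,-60),(0,-80)):
    h=r.servo_line(cw(*tgt,46),vel=.03,force_limit=6 if tgt!=(0,-60) else None); r.pause(.1); print(tgt,h,cas(r.current_tcp_pos()),np.round(r.current_force(),1))
print(r.current_time_s(),r.current_width())
E
```

```text
down False
w 0.010324424441986984 [-1.2 -0.4 -0.3]
w 0.010672997563406892
down False [  0.5 -60.2  46.5]
(-12, -60) True [ -3.4 -60.   46.6] [2.  0.7 0.6]
(0, -60) False [ -0.6 -59.9  45.6] [-0.5  0.9 -1.1]
(12, -60) True [  6.1 -60.   45. ] [ 0.   0.6 -0.6]
(0, -60) False [  0.  -60.1  46. ] [ 0.6 -0.6 -1.4]
(0, -80) True [ -0.7 -66.2  45.4] [-0.5  0.3  0.3]
35.8583 0.010718355407468846
```

```bash
sed -i 's/^CASE=.*/CASE=np.array([.5073,.0157,.158])/' h.py; python3 - <<'E'
from h import *
Y=CASE[2]
r.servo_line(cw(0,-66,46),vel=.05); print("touch",r.servo_line(cw(0,-66,40),vel=.03,force_limit=5),r.current_tcp_pos())
r.release(); r.servo_line(cw(0,-66,170),vel=.2); r.reach(cw(-150,-30,230),quat(Y))
t=grab_frame("top");s=grab_frame("side"); cv2.imwrite("pics/t5f.png",t[:,:,::-1]);cv2.imwrite("pics/s5f.png",s[:,:,::-1])
m=np.zeros(t.shape[:2],np.uint8); m[190:300,170:290]=t[190:300,170:290].min(2)>150
for c,sz,l in blobs(m): print("pot",np.round(c,1),sz,np.round(onz("top",c,.06),4))
m=np.zeros(s.shape[:2],np.uint8); m[290:390,220:345]=s[290:390,220:345].min(2)>150
for c,sz,l in blobs(m): print("pot side",np.round(c,1),sz)
print(r.current_time_s())
a=cv2.resize(t[165:285,300:400,::-1],None,fx=4,fy=4,interpolation=3); b=cv2.resize(s[150:270,260:360,::-1],None,fx=4,fy=4,interpolation=3)
cv2.imwrite("pics/c5.png",np.hstack([a,b]))
E
```

```text
touch True [ 0.51820996 -0.04943534  0.04226368]
pot [198.1 208.4] [190 201  17  16 205] [0.5597 0.3891 0.06  ]
pot [191.6 247.7] [184 240  17  16 213] [0.4629 0.4012 0.06  ]
pot [232.9 251.9] [225 244  17  16 199] [0.4529 0.3017 0.06  ]
pot side [328.  310.9] [318 304  21  15 248]
pot side [228.8 338.7] [220 320  20  39 536]
pot side [268.1 341.9] [258 334  21  17 270]
pot side [318.7 349.1] [309 341  21  17 284]
pot side [339.6 379.6] [333 366  12  24 212]
38.6417
```

View pics/c5.png

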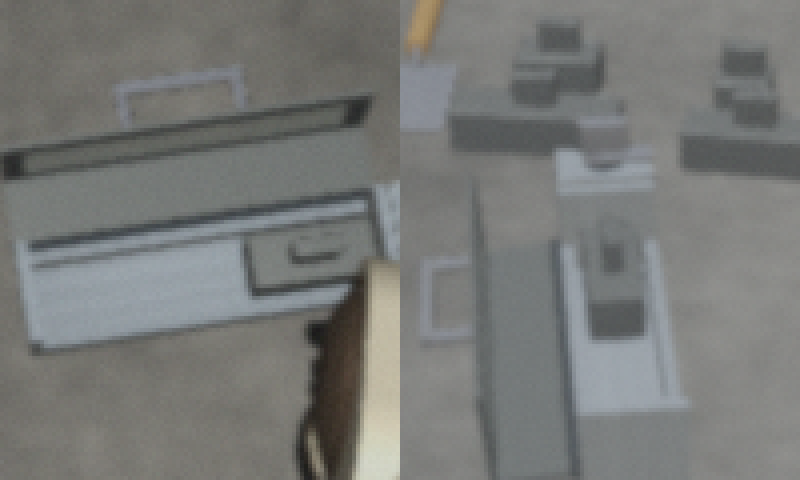

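The crop shows the spacer seated flat at the block end of the row, at top crop (310,250). The pots haven't moved. Now for the pots.

```bash
cat > pots.py <<'E'
from h import *
Y=CASE[2]; G=.029
def find():
    t=grab_frame("top"); m=np.zeros(t.shape[:2],np.uint8); m[190:300,160:295]=t[190:300,160:295].min(2)>150
    return [onz("top",c,.06) for c,s,l in blobs(m,120) if s[4]<300]
def move(p,y,psi=Y):
    p=np.array([p[0],p[1],0]); q=quat(psi)
    r.reach(p+[0,0,.16],q); hit=r.servo_line(p+[0,0,G],vel=.12,force_limit=8)
    f0=np.array(r.current_force()); r.close_gripper(40); w=r.current_width(); print("grip",hit,round(w,4),np.round(np.array(r.current_force())-f0,1))
    if not .036<w<.044: return False
    r.servo_line(p+[0,0,.2],vel=.2); r.reach(cw(0,y,200),quat(Y)); r.servo_line(cw(0,y,75),vel=.15)
    hit=r.servo_line(cw(0,y,31),vel=.04,force_limit=5); z=r.current_tcp_pos()[2]; print("down",hit,round(z,4),np.round(r.current_force(),1),r.current_width())
    if z>.040: return False
    r.release(); r.servo_line(cw(0,y,180),vel=.2); return True
E
python3 - <<'E'
from pots import *
ps=find(); print(np.round(ps,3).tolist()); p=min(ps,key=lambda p:p[1])
print(move(p,-2.3),r.current_time_s()); r.reach(cw(-150,-30,230),quat(Y)); print(np.round(find(),3).tolist())
E
```

```text
[[0.56, 0.389, 0.06], [0.463, 0.401, 0.06], [0.453, 0.302, 0.06]]
grip False 0.039 [-1.1 -1.5  4.3]
down True 0.0355 [-0.4 -1.3  6.3] 0.038949829797194024
True 47.1917
[[0.56, 0.389, 0.06], [0.463, 0.401, 0.06]]
```

```bash
python3 - <<'E'
from pots import *
for y in(41.4,85.1):
    ps=find(); print(np.round(ps,3).tolist()); p=min(ps,key=lambda p:p[0])
    ok=move(p,y); print(ok,r.current_time_s())
    if not ok: break
    r.reach(cw(-150,-30,230),quat(Y))
t=grab_frame("top");s=grab_frame("side"); print(np.round(find(),3).tolist())
a=cv2.resize(t[165:285,300:400,::-1],None,fx=4,fy=4,interpolation=3); b=cv2.resize(s[160:280,260:360,::-1],None,fx=4,fy=4,interpolation=3)
cv2.imwrite("pics/c6.png",np.hstack([a,b]))
E
```

```text
[[0.56, 0.389, 0.06], [0.463, 0.401, 0.06]]
grip False 0.039 [ 0.5 -1.5  3.7]
down True 0.0355 [-2.  -1.3  7.1] 0.0394128359683741
True 57.275
[[0.56, 0.389, 0.06]]
grip False 0.0388 [ 0.9 -0.6  3.1]
down True 0.0355 [-0.7 -0.6  6.2] 0.038960591300754306
True 67.2083
[]
```

View pics/c6.png

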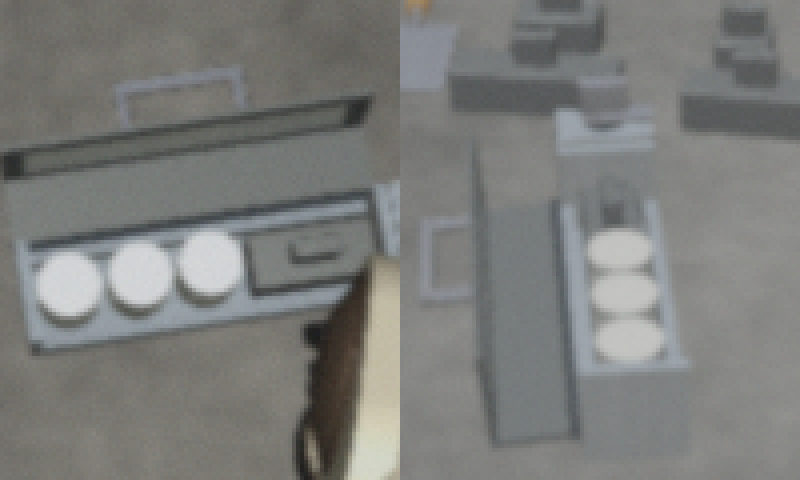

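The crop shows three pots upright at top crop (68,285), (138,275) and (210,263), next to the flat spacer, with nothing left on the mat. I'll close the cover by pushing the handle bar from outside with closed fingers, following its arc.

```bash
python3 - <<'E'
from h import *
Y=CASE[2]; X=np.array([np.cos(Y),np.sin(Y),0])
r.close_gripper(20); q=quat(Y)
r.reach(cw(60,0,220),q); a=hnd(1.65,20)+.05*X; r.reach(np.r_[a[:2],.18],q); print("down",r.servo_line(a,vel=.15,force_limit=8))
f0=np.array(r.current_force())
for th in np.linspace(1.65,.06,17):
    r.servo_line(hnd(th,20)+.018*X,vel=.07); f=np.array(r.current_force())-f0; print(round(th,2),np.round(f,1),end="; ")
    if np.linalg.norm(f)>30: print("high"); break
else: print("\nshut",r.servo_line(hnd(-.05,20)+.018*X,vel=.03,force_limit=12),np.round(np.array(r.current_force())-f0,1), 1000*(r.current_tcp_pos()-hnd(0,20))@X)
p=np.array(r.current_tcp_pos()); r.servo_line(p+.01*X,vel=.1); r.servo_line(p+.01*X+[0,0,.1],vel=.2); r.release(); r.reach(cw(-150,-60,230),q)
t=grab_frame("top");s=grab_frame("side")
a=cv2.resize(t[165:285,300:420,::-1],None,fx=3.4,fy=4,interpolation=3); b=cv2.resize(s[160:280,260:355,::-1],None,fx=4,fy=4,interpolation=3)
cv2.imwrite("pics/c7.png",np.hstack([a,b])); print(r.current_time_s())
E
```

```text
down False
1.65 [1.9 0.5 0.8]; 1.55 [2.4 1.1 2.2]; 1.45 [3.4 1.5 2.4]; 1.35 [3.8 1.  3.6]; 1.25 [4.7 0.6 3.6]; 1.15 [4.3 1.3 2.9]; 1.05 [3.3 1.  2.3]; 0.95 [0.7 2.  1.9]; 0.86 [ 0.2  0.8 -1.1]; 0.76 [-0.7  0.1 -0.2]; 0.66 [-0.4  0.3 -0.5]; 0.56 [-0.5  1.7 -0.5]; 0.46 [ 0.3  0.1 -0.6]; 0.36 [-0.4  0.9 -1.4]; 0.26 [ 0.2  0.6 -0.3]; 0.16 [ 0.5  0.7 -0.7]; 0.06 [-0.8 -0.5 -0.9]; 
shut True [1.8 1.3 1.2] 18.86789165046553
79.9583
```

View pics/c7.png

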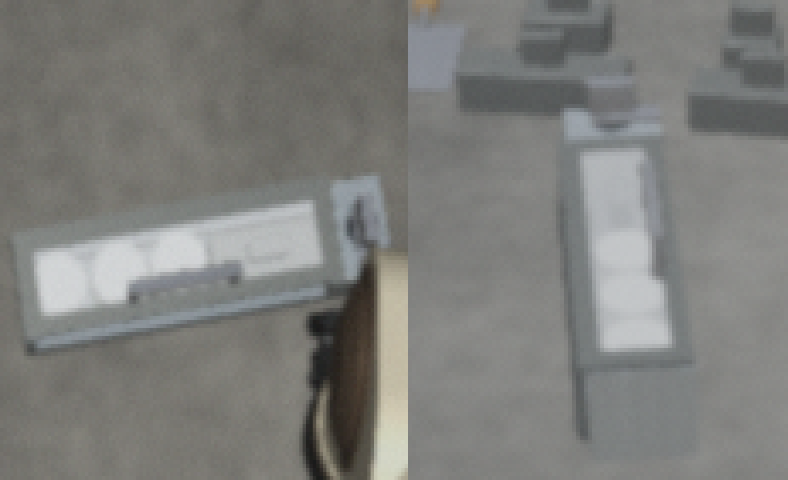

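The cover looks shut, with the handle at top crop (185,283). I'll press lightly on the handle to make sure, then turn the button back.

```bash
python3 - <<'E'
from h import *
Y=CASE[2]
r.close_gripper(20); r.reach(cw(-16,0,170),quat(Y)); print("press",r.servo_line(cw(-16,0,97),vel=.04,force_limit=10),r.current_tcp_pos()[2])
r.servo_line(cw(-16,0,180),vel=.2); r.release()
B=lambda z:cw(0,-133.5,z)
r.reach(B(180),quat(Y+1.57)); print("stop",r.servo_line(B(83),vel=.08,force_limit=8))
f0=np.array(r.current_force()); r.close_gripper(30); print("w",r.current_width(),np.round(np.array(r.current_force())-f0,1))
for a in np.linspace(1.57,0,9)[1:]: r.servo_line(B(83),rotation=quat(Y+a),vel=.1)
print("F",np.round(np.array(r.current_force())-f0,1),np.round(r.current_ft_torque(),2))
r.release(); r.servo_line(B(180),vel=.15); r.reach(cw(-150,-200,260),quat(Y))
t=grab_frame("top");s=grab_frame("side")
a=cv2.resize(t[180:270,300:425,::-1],None,fx=4,fy=4,interpolation=3); b=cv2.resize(s[170:260,290:355,::-1],None,fx=4,fy=4,interpolation=3)
cv2.imwrite("pics/c8.png",np.hstack([a,b])); cv2.imwrite("pics/t8f.png",t[:,:,::-1]); print(r.current_time_s())
E
```

```text
press True 0.10390422035818417
stop False
w 0.009175142603803232 [-0.8  1.4  3.5]
F [-0.7  4.8  4.7] [ 1.23  0.26 -0.02]
92.8583
```

View pics/c8.png

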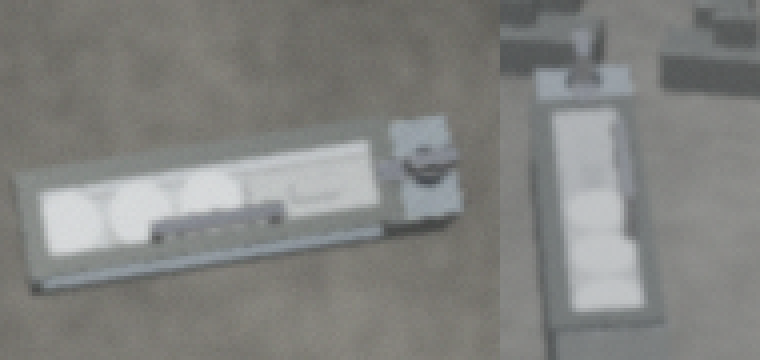

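View pics/t8f.png

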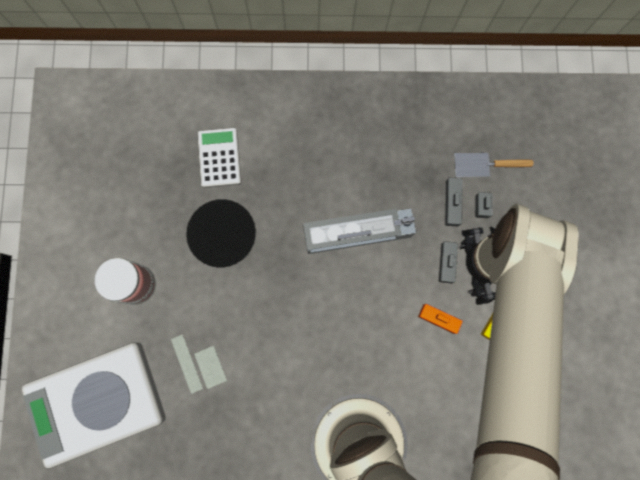

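The crop shows the button back across the cover's end, its tip at crop (388,170). Pressing the handle found its top at z = 103.9 mm, and the shut cover should give 104. In the full view the mat is empty at (221,233) and the bystanders haven't moved. I'm handing the job in.

```bash
python3 -c "
from cell import r
print(r.finish_job())"
```

```text
the job is handed in; nothing more can be done
None
```

The job is handed in, with no verdict shown: the three pots stand upright in the row with the 80 mm spacer lying flat (about 15 mm of play), the cover is shut, and the turnbutton is back square across it after about 93 s of robot time.

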